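# Fetch the gauge from the covered spares case and put everything back

### The arm

A 6-joint arm with a two-finger parallel gripper is mounted at the origin on a cart in front of the work surface, level with it; the furniture and walls round the work are solid. World frame = base frame: x ahead of the robot, y to its left, z up, the work surface at z = 0. Lengths are in m, angles in rad, forces in N, time in s.
With the tool pointing down it reaches from about 0.35 to 1 m from the base axis. Payload 7.1 kg.
Tool frame: the origin (TCP) lies at the very end of the fingers, on their centre line; the grasp point (between the pads) lies manip.pinch_z behind it (manip.pinch_z is the distance from the TCP to the grasp point, in m); z points along the fingers, y is the line along which they close (so a half turn about z gives the same grasp; the last joint's range is limited). The gripper opens to 85 mm and grips with 20 to 120 N. Pads are 22 mm wide; open, the fingers measure 114 mm over their backs; the gripper's body (76 mm by 85 mm) begins 54 mm behind the grasp point. The pads swing forward as they close: fully open they stand 13 mm farther back than shut.
Start: joints at [1.192, 0.423, 1.63, -0, 1.089, -0.019], TCP at [0.22, 0.585, 0.231] pointing down, gripper open.
Joint ranges: [-3, 3], [-0.9, 2.11], [0.09, 2.58], [-1.31, 4.45], [0.11, 2.69], [-2.54, 2.54]. Speed limits (rad/s): [2.39, 2.39, 3.01, 3.14, 3.14, 3.14].

### API

Orientations are given as a 3x3 rotation matrix whose columns are the frame's x, y, z axes.
In Python, from bench import manip gives the robot as it stands.
- The arm moves only by the tool carry_out, never from a script. Its argument "plan" is text: rows parted by semicolons, each of 5 numbers parted by spaces: the opening, from 0 (shut) to 1 (fully open), then the shift along the tool's x, y, z in units of 50 mm (1.0 is 50 mm), then the turn about the tool's z in units of 6 degrees (1.0 is 6 degrees). A call has 1 to 10 rows; each row shifts and turns the commanded pose from where the row before left it, along the tool's axes as they then stand; what a row does not reach is not made up. A row lasts 1/10 s, in which the tool goes at most 50 mm and 8.59 degrees, less where a joint would pass 70% of its speed; a pose out of reach is approached as far as the arm can. A call is refused whole if a number of a shift passes 1 or a number of a turn 1, either way. A call with a gripper value outside its range is refused whole. The fingers move at their own pace and stop on an object; "newtons" is the grip in N (left out, the last holds). Time passes only in rows, so rows that do not move let the fingers close. It gives the time, the measured TCP pose, the force, the opening and the grip force at its end, in the units of the state.
- manip.sense(): the state, without advancing time (a new reading comes with each control period).
- manip.get_image(name): name is "scene" or "top" or "wrist"; returns a dict with "color" (384x512x3 uint8, red, green, blue), "camera_matrix" (3x3 intrinsics, pixels), "eye" and "attitude" of the camera in the world; the wrist camera has in their place "mount" (4x4, takes a point from camera to tool coordinates, whose origin is the TCP and whose axes are the flange's). Camera axes: x right, y down, z forward; pixel columns grow to the right and rows downward; lengths in m; the calibration is good to about 2 mm. The wrist camera is an equidistant fisheye: a pixel r from the principal point sees the ray r / f radians off the axis. A picture is of the moment at which its call begins: read the wrist's pose just before it. There is no depth.
- manip.close_job(): hands the job in; it is judged then, once.
The state is a dict: "clock": time; "q": joint angles; "dq": joint speeds; "joint_torque": joint torques, N m; "ee_pos": TCP position; "orientation": TCP orientation; "wrist_force": force on the tool from outside, world axes, zero at the start; "torque": the same for the moment, N m; "gripper_width": finger opening in m; "grip_force": force on a finger pad.
Only numpy, scipy, OpenCV 4.12 (cv2) and the standard library are available. Lean on these libraries where they do the work, as an engineer would, in place of code of your own. Each camera call takes 0.05 s, during which the arm holds its last target. There are 200 camera calls.

### The job

Take the pressure gauge out of the blue sliding-lid spares case and lay it flat in the orange tray, leaving the tee fitting in the case. First stand the three things in the way (the small carton and the red bottle on the lid, and the black pressure switch in the lid's path) upright on the green board, all three before the lid is moved; then slide the lid open and take out the gauge. When the gauge is in the tray, slide the lid fully shut and stand each of the three back upright exactly where it stood at the start, never tipping one over.

Things in the scene. Friction and masses are not known exactly. Their poses are not given: they have to be found in the camera images.
- case: Blue case fixed to the bench, 200 (x) x 180 (y) x 45 mm; origin at the centre of its underside. Two cells, 192 (x) x 84 (y) mm, centred at y = -44 and +44 mm, floor 4 mm above the bench, divider 26 mm high. Lips 7 mm wide run along both side walls (x = -100, +100 mm), 5 mm above the lid's top. The clear lid's top is 40 mm above the bench; it slides out along the case's +y unless blocked.
- case_lid (a joint): Position of the clear lid in its grooves, m: 0 = fully shut, 0.172 = fully open (a stop); it grows as the lid moves along the case's +y. It uncovers the -y cell first, and both cells when fully open. It cannot lift out. It needs about 2 N and stays where it is left.
- lid_grip (a point): Centre of the top of the black finger grip on the lid, which moves with it: a bar 50 mm along the case's x, 12 mm thick along the case's y, 22 mm high; its top is 62 mm above the bench. Shut, it is at x = -35, y = 0 mm of the case.
- carton: Small white and blue cardboard box, upright, 51 (its x) x 66 (its y) x 86 (z) mm, about 0.16 kg; starts standing on the lid. Origin at the centre of its underside. Grasp across x.
- bottle: Red bottle with a black pointed cap, upright; body 23 (its x) x 40 (its y) mm and 70 mm high, with the cap 108 mm high, 45 g; starts standing on the lid, beside the carton. Origin at the centre of its underside. Grasp the body across x.
- switch: Black round pressure switch standing on end on the bench just beyond the +y end of the case, in the lid's path: 52 mm across, 135 mm high (solid to grip up to 116 mm), about 0.34 kg. Origin at the centre of its underside.
- gauge: Pressure gauge lying on its back in one of the cells, white dial up: black round case 50 mm across, 21 mm thick, brass stem towards its -x; 68 mm long in all, 90 g. Origin on the underside at the middle of the whole length; centre of the round case at x = +9 mm. Starts with its x roughly along the case's y; grasp the round case across its y (30 mm free on either side).
- tee: Black tee fitting with blue collars lying in the other cell, 38 x 54 x 18 mm; to be left where it is. Origin at the middle of its underside.
- board: Green painted board fixed on the bench, 150 (its x) x 250 (its y) mm, its top 30 mm above the bench: the side area. Origin at the centre of its underside.
- tray: Orange shallow tray fixed on the bench, 130 (its x) x 110 (its y) mm; inner floor 30 mm above the bench, walls 3 mm thick and up to 48 mm above the bench. Origin at the centre of its underside.
Not all that is in view belongs to the job. Leave any yellow look-alike of the carton alone.

How it is judged:
On the way, in this order (a step that is already met when the one before it is completed fails the run):
1. the carton, the bottle and the switch all stand upright on the green board, the lid still shut (x of carton in the frame of board between -0.075 and 0.075 m and y of carton in the frame of board between -0.125 and 0.125 m and z of carton in the frame of board between 0.023 and 0.039 m and angle between each of carton, bottle, switch's own z axis and vertical below 0.15 rad and x of bottle in the frame of board between -0.075 and 0.075 m and y of bottle in the frame of board between -0.125 and 0.125 m and z of bottle in the frame of board between 0.023 and 0.039 m and x of switch in the frame of board between -0.075 and 0.075 m and y of switch in the frame of board between -0.125 and 0.125 m and z of switch in the frame of board between 0.023 and 0.039 m and value of joint case_lid below 0.02 m), for 0.2 s.
2. the lid is slid open by at least 75 mm (value of joint case_lid above 0.075 m), for 0.2 s.
3. the gauge lies flat in the orange tray (x of gauge in the frame of tray between -0.045 and 0.045 m and y of gauge in the frame of tray between -0.04 and 0.04 m and z of gauge in the frame of tray between 0.023 and 0.039 m and angle between gauge's own z axis and vertical below 0.15 rad), for 0.2 s.
4. the lid is shut again to within 8 mm, the gauge in the tray (all of step 3 and value of joint case_lid below 0.008 m), for 0.2 s.
At the end, for the whole second after the job is handed in: The gauge lies flat in the orange tray; the lid is shut to within 8 mm; carton, bottle and switch each stand upright within 15 mm of where they stood at the start; the tee is within 30 mm of where it lay; all are released and at rest (all of step 4 and distance of each of carton, bottle, switch from where it was at the start of the episode below 0.015 m and angle between each of carton, bottle, switch's own z axis and vertical below 0.15 rad and distance of tee from where it was at the start of the episode below 0.03 m and linear speed of each of carton, bottle, switch, gauge, tee below 0.02 m/s); the robot touches nothing.
It fails at once if the carton, the bottle or the switch is tipped over (angle between any of carton, bottle, switch's own z axis and vertical above 0.7 rad).
It also fails if it takes over 152 s, if anything falls off the work surface, if the arm or the gripper's body presses on something with over 40 N, if the wrist force passes 120 N, or if a joint passes its speed limit or range.

## Working session

There is one attempt and no reset: what is moved stays moved. The work goes in short steps, Python scripts to look and compute and a tool call to move; the robot and the scene stay as the last step left them, time stands still between calls to the robot, and variables do not carry over. Pictures are saved under pics/ and viewed, at most 14 in all, crops included, and the job is handed in when it is done.

Besides the shell and the picture viewer there is one more tool, called after ">>>" by a JSON object that holds its "op" and its "data", one argument or row to a line. carry_out: Moves the arm, as the interface text tells. Its arguments: {"type":"object","properties":{"plan":{"type":"string"},"newtons":{"type":"number"}},"required":["plan"]}

```bash
ls; mkdir -p pics
python3 - <<'E'
from bench import manip
import cv2,numpy as np
np.set_printoptions(precision=4,suppress=True)
print(manip.pinch_z, manip.sense())
for n in ["scene","top"]:
    d=manip.get_image(n); cv2.imwrite(f"pics/{n}0.png",d["color"][:,:,::-1]); print(n,d["camera_matrix"],d["eye"],d["attitude"])
s=manip.sense();d=manip.get_image("wrist");cv2.imwrite("pics/wrist0.png",d["color"][:,:,::-1]);print(d["camera_matrix"],d["mount"])
E
```

```text
pics
0.0187 {'clock': 0.0, 'q': array([ 1.192 ,  0.4238,  1.6308,  0.    ,  1.0886, -0.019 ]), 'dq': array([0.0001, 0.0005, 0.0001, 0.0008, 0.0011, 0.0002]), 'joint_torque': array([  0.003 , -55.7388, -28.1748,   0.0001,   0.0072,  -0.    ]), 'ee_pos': array([0.2198, 0.5845, 0.2305]), 'orientation': array([[-0.936 ,  0.3521, -0.0006],
       [ 0.3521,  0.936 , -0.0014],
       [ 0.    , -0.0016, -1.    ]]), 'wrist_force': array([-0.312 , -0.1981,  0.5021]), 'torque': array([ 0.0147, -0.0184, -0.0018]), 'grip_force': 0.0, 'gripper_width': 0.08537692649144596}
scene [[358.909    0.     253.3349]
 [  0.     358.909  189.493 ]
 [  0.       0.       1.    ]] [ 0.054  -0.6186  0.4624] [[ 0.8169 -0.2329  0.5277]
 [-0.5762 -0.3705  0.7285]
 [ 0.0259 -0.8991 -0.4369]]
top [[384.8755   0.     254.2924]
 [  0.     384.8755 196.1528]
 [  0.       0.       1.    ]] [ 0.3951 -0.0158  0.9953] [[ 0.0048 -0.9943  0.1068]
 [-1.     -0.0054 -0.0057]
 [ 0.0063 -0.1067 -0.9943]]
[[297.3186   0.     257.5916]
 [  0.     297.3186 191.0707]
 [  0.       0.       1.    ]] [[-0.0008 -0.9461 -0.324   0.0838]
 [ 1.     -0.0007 -0.0006 -0.001 ]
 [ 0.0003 -0.324   0.9461 -0.1429]
 [ 0.      0.      0.      1.    ]]
```

View pics/top0.png

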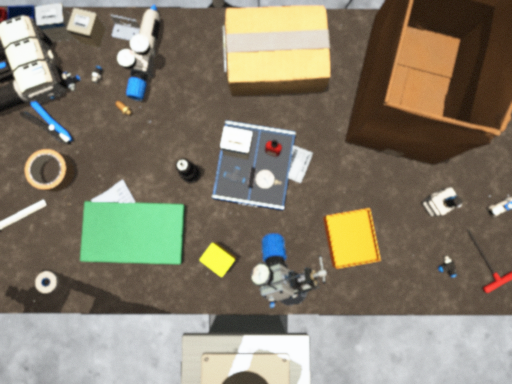

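View pics/scene0.png

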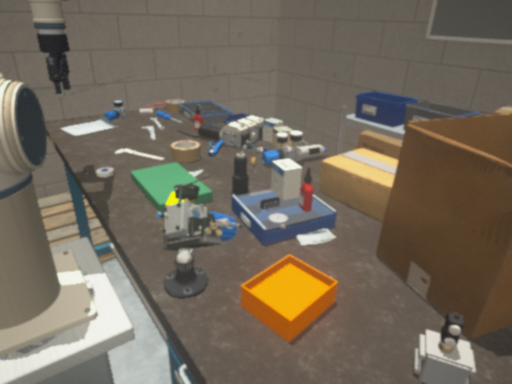

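The top view shows the case at about (254,165), carton (237,140), bottle (273,147), switch (187,170), gauge (264,178), board (133,233) and tray (353,238). The scene view confirms the layout. I'll zoom in next.

Run:
```python
import cv2,numpy as np
a=cv2.imread("pics/top0.png")[110:220,160:320]; b=cv2.imread("pics/scene0.png")[140:260,220:350]
a=cv2.resize(a,(800,550),interpolation=cv2.INTER_CUBIC); cv2.imwrite("pics/c1.png",a)
b=cv2.resize(b,(650,600),interpolation=cv2.INTER_CUBIC); cv2.imwrite("pics/c2.png",b)
```

```text
(no output)
```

View pics/c1.png

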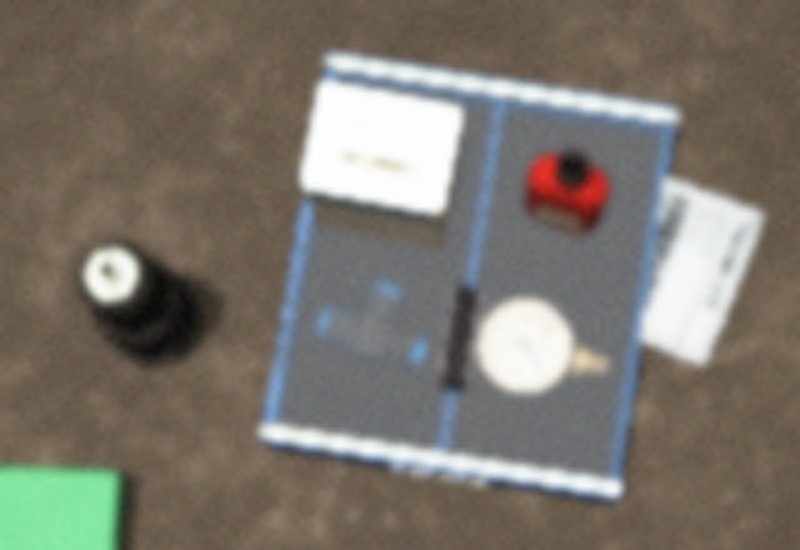

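View pics/c2.png

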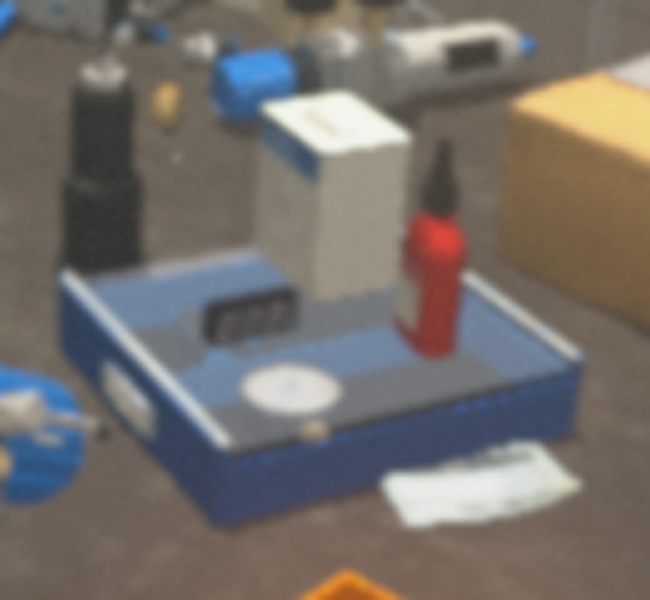

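Crop c1 (160+u/5, 110+v/5): lips' outer corners at about (330,52), (680,107), (620,497), (258,437). Carton top is (318,80)-(465,103)-(445,215)-(300,190), bottle about (568,185), switch top (112,275), grip (459,338), gauge dial (527,345) with stem tip (605,365). I'll convert these into world positions.

```bash
cat > h.py <<'E'
import cv2,numpy as np
from bench import manip
np.set_printoptions(precision=4,suppress=True)
def rayp(d,uv,z):
    K=d["camera_matrix"];uv=np.atleast_2d(uv)
    r=np.c_[(uv-K[:2,2])/[K[0,0],K[1,1]],np.ones(len(uv))]@np.array(d["attitude"]).T
    e=np.array(d["eye"]);return (e+r*((z-e[2])/r[:,2])[:,None])
def proj(d,P):
    c=(np.atleast_2d(P)-d["eye"])@np.array(d["attitude"]);K=d["camera_matrix"]
    return c[:,:2]/c[:,2:]*K[0,0]+K[:2,2]
def blob(d,lo,hi,box,z):
    h=cv2.cvtColor(d["color"],cv2.COLOR_RGB2HSV);m=cv2.inRange(h,np.array(lo),np.array(hi))
    x0,y0,x1,y1=box;k=np.zeros_like(m);k[y0:y1,x0:x1]=m[y0:y1,x0:x1]
    c=max(cv2.findContours(k,cv2.RETR_EXTERNAL,cv2.CHAIN_APPROX_NONE)[0],key=cv2.contourArea)
    w=rayp(d,c[:,0].astype(float),z)[:,:2]
    return c[:,0],w,cv2.minAreaRect(w.astype(np.float32))
E
python3 - <<'E'
from h import *
d=manip.get_image("top");s=manip.get_image("scene")
f=lambda p:np.array(p)/5.+[160-.4,110-.4]
case=rayp(d,f([(330,52),(680,107),(620,497),(258,437)]),.045)
print("case",case,case.mean(0)); e=[np.linalg.norm(case[i]-case[i-1]) for i in range(4)];print(e)
ca=rayp(d,f([(318,80),(465,103),(445,215),(300,190)]),.126);print("carton",ca,ca.mean(0),[np.linalg.norm(ca[i]-ca[i-1]) for i in range(4)])
print("tip",rayp(d,f((574,158)),.148),"body",rayp(d,f((568,180)),.11))
print("switch",rayp(d,f((112,275)),.135))
print("grip",rayp(d,f([(467,288),(453,388)]),.062))
print("dial",rayp(d,f([(527,345),(605,365)]),.022))
print("board",blob(d,(45,80,60),(85,255,255),(70,190,200,280),.03)[2])
print("tray",blob(d,(8,150,120),(30,255,255),(315,195,395,285),.048)[2])
print("yellow",blob(d,(24,150,120),(34,255,255),(190,230,245,285),.09)[2])
for n,z,bx in [("s",.11,(290,160,320,220))]:
    c,w,r=blob(s,(0,120,50),(8,255,255),bx,.04);print("red scene px",c.min(0),c.max(0),c[c[:,1]>=c[:,1].max()-1].mean(0),rayp(s,[c[c[:,1]>=c[:,1].max()-1].mean(0)],.04))
c=blob(d,(0,120,50),(8,255,255),(255,130,290,160),.11);print("red top",c[0].min(0),c[0].max(0),c[2], c[2][0])
E
```

```text
case [[ 0.691   0.0525  0.045 ]
 [ 0.6636 -0.125   0.045 ]
 [ 0.4656 -0.0939  0.045 ]
 [ 0.4945  0.0857  0.045 ]] [ 0.5787 -0.0202  0.045 ]
[np.float64(0.19931382453351865), np.float64(0.17955352134724833), np.float64(0.2004280334774462), np.float64(0.18191657490756427)]
carton [[ 0.6524  0.052   0.126 ]
 [ 0.6419 -0.0161  0.126 ]
 [ 0.5891 -0.0072  0.126 ]
 [ 0.6004  0.0596  0.126 ]] [0.621  0.0221 0.126 ] [np.float64(0.052547305840529863), np.float64(0.06894540047853279), np.float64(0.05357907941096668), np.float64(0.06776028884338925)]
tip [[ 0.6107 -0.0653  0.148 ]] body [[ 0.6098 -0.0647  0.11  ]]
switch [[0.5585 0.1434 0.135 ]]
grip [[ 0.5669 -0.0176  0.062 ]
 [ 0.5173 -0.011   0.062 ]]
dial [[ 0.5449 -0.0485  0.022 ]
 [ 0.5348 -0.0884  0.022 ]]
board ((0.4069293737411499, 0.2821604609489441), (0.25247836112976074, 0.15014643967151642), 88.53121185302734)
tray ((0.39532217383384705, -0.2599908113479614), (0.13353568315505981, 0.11964215338230133), 10.016474723815918)
yellow ((0.34438756108283997, 0.06525151431560516), (0.06929684430360794, 0.05503484979271889), 53.27147674560547)
red scene px [302 183] [312 210] [306.5    209.6667] [[ 0.6091 -0.0751  0.04  ]]
red top [266 141] [281 154] ((0.6056386232376099, -0.06404781341552734), (0.03710540011525154, 0.026362737640738487), 73.34497833251953) (0.6056386232376099, -0.06404781341552734)
```

Everything agrees with the given sizes. Case centre is (0.579,-0.020) with yaw -9°, carton (0.621,0.022), bottle (0.610,-0.065) and switch (0.5585,0.143). With the tool turned to yaw -9°, tool x is case y and tool y is case x. I'll go above the switch first.

>>> {"op": "carry_out", "data": {
  "plan": "1 0 0 0 1;1 0 0 0 1;1 0 0 0 1;1 0 0 0 1;1 0 0 0 1;1 0 0 0 1;1 0 0 0 1;1 0 0 0 1;1 0 0 0 1;1 0 0 0 1",
  "newtons": 30
}}

```text
clock: 1.25
ee_pos: [0.22, 0.5849, 0.2312]
orientation: [[-0.159, 0.987, -0.0], [0.987, 0.159, -0.0], [-0.0, -0.0, -1.0]]
wrist_force: [0.7, 0.5, -0.6]
gripper_width: 0.0855
grip_force: 0.0
```

>>> {"op": "carry_out", "data": {
  "plan": "1 0 0 0 1;1 0 0 0 1;1 0 0 0 1;1 -0.6 0.65 0 0;1 -0.6 0.65 0 0;1 -0.6 0.65 0 0;1 -0.6 0.65 0 0;1 -0.6 0.65 0 0;1 -0.6 0.65 0 0;1 -0.6 0.65 0 0"
}}

```text
clock: 2.25
ee_pos: [0.4144, 0.3418, 0.2314]
orientation: [[0.15, 0.989, 0.0], [0.989, -0.15, 0.0], [0.0, 0.0, -1.0]]
wrist_force: [0.5, 0.8, -0.2]
gripper_width: 0.0853
grip_force: 0.0
```

>>> {"op": "carry_out", "data": {
  "plan": "1 -0.6 0.6 0 0;1 -0.6 0.6 0 0;1 -0.6 0.6 0 0;1 -0.6 0.6 0 0;1 -0.6 0.6 0 0;1 -0.47 0.52 0 0;1 0 0 0 0;1 0 0 0 0"
}}

```text
clock: 3.05
ee_pos: [0.5615, 0.1448, 0.231]
orientation: [[0.152, 0.988, -0.001], [0.988, -0.152, 0.0], [-0.0, -0.001, -1.0]]
wrist_force: [-0.2, 1.0, -0.2]
gripper_width: 0.0854
grip_force: 0.0
```

```bash
cat >> h.py <<'E'
def wrist():
    s=manip.sense();d=manip.get_image("wrist");M=np.array(d["mount"]);R=np.array(s["orientation"])
    d["att"]=R@M[:3,:3];d["eye"]=np.array(s["ee_pos"])+R@M[:3,3];d["s"]=s;return d
def wproj(d,P):
    c=(np.atleast_2d(P)-d["eye"])@d["att"];t=np.arctan2(np.hypot(c[:,0],c[:,1]),c[:,2])
    f=d["camera_matrix"];a=np.arctan2(c[:,1],c[:,0]);return np.c_[np.cos(a),np.sin(a)]*(t*f[0,0])[:,None]+f[:2,2]
def wray(d,uv,z):
    K=d["camera_matrix"];v=(np.atleast_2d(uv)-K[:2,2])/K[0,0];t=np.hypot(v[:,0],v[:,1])
    c=np.c_[v*(np.sin(t)/np.maximum(t,1e-9))[:,None],np.cos(t)]@d["att"].T
    return d["eye"]+c*((z-d["eye"][2])/c[:,2])[:,None]
cy=np.array([.156,.988,0]);cx=np.array([.988,-.156,0]);C0=np.array([.5787,-.0202,0])
def case(x,y,z=0): return C0+cx*x+cy*y+np.array([0,0,z])
def box(c,a,b,z): return np.array([np.array([*c,z])+i*a*cx+j*b*cy for i,j in((1,1),(1,-1),(-1,-1),(-1,1))])
def draw(d,pts,col):
    im=d["out"]
    for p in wproj(d,pts): cv2.circle(im,tuple(int(round(v*S)) for v in p),3,col,1)
S=1.5
def start(d): d["out"]=cv2.resize(d["color"][:,:,::-1],None,fx=S,fy=S,interpolation=cv2.INTER_CUBIC)
E
python3 - <<'E'
from h import *
d=wrist();start(d)
a=np.linspace(0,6.28,16)[:-1]
sw=np.array([.5585,.1434,0])
for z,r,c in((.135,0,(0,255,255)),(0,.026,(0,255,0))): draw(d,sw+np.c_[r*np.cos(a),r*np.sin(a),0*a+z],c)
draw(d,box((.621,.0221),.0255,.033,.126),(0,0,255));draw(d,box((.621,.0221),.0255,.033,.04),(255,0,255))
draw(d,box((.610,-.065),.0115,.02,.04),(255,255,0));draw(d,[[.61,-.065,.148]],(0,255,255))
draw(d,np.array([case(i*.1,j*.09,.045) for i in(-1,1) for j in(-1,1)]),(0,255,0))
cv2.imwrite("pics/w1.png",d["out"])
E
```

```text
(no output)
```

View pics/w1.png

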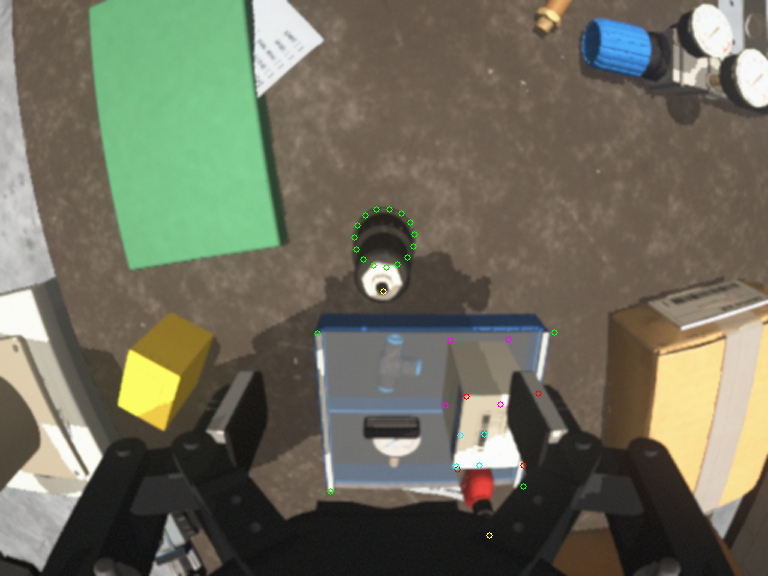

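The wrist view agrees: predicted switch base and top, case corners and carton land on the image. Descending on the switch and gripping it.

>>> {"op": "carry_out", "data": {
  "plan": "1 -0.04 -0.06 0.6 0;1 0 0 0.8 0;1 0 0 0.8 0;1 0 0 0.6 0;1 0 0 0.3 0;1 0 0 0 0;0 0 0 0 0;0 0 0 0 0;0 0 0 0 0;0 0 0 0 0",
  "newtons": 40
}}

```text
clock: 4.1
ee_pos: [0.5593, 0.1442, 0.0782]
orientation: [[0.15, 0.989, 0.003], [0.989, -0.15, 0.001], [0.001, 0.003, -1.0]]
wrist_force: [-1.8, 0.7, 6.8]
gripper_width: 0.051
grip_force: 40.8
```

>>> {"op": "carry_out", "data": {
  "plan": "0 0 0 0 0;0 0 0 0 0;0 0 0 0 0;0 0 0 0 0"
}}

```text
clock: 4.5
ee_pos: [0.5593, 0.1442, 0.0782]
orientation: [[0.15, 0.989, 0.003], [0.989, -0.15, 0.001], [0.001, 0.003, -1.0]]
wrist_force: [-1.8, 0.8, 6.5]
gripper_width: 0.0512
grip_force: 40.8
```

>>> {"op": "carry_out", "data": {
  "plan": "0 0 0 -0.3 0;0 0 0 -0.6 0;0 0 0 -0.6 0;0 0.32 -0.31 0 0;0 0.6 -0.55 0 0;0 0.6 -0.55 0 0;0 0.6 -0.55 0 0;0 0.6 -0.55 0 0;0 0.6 -0.55 0 0;0 0.6 -0.55 0 0"
}}

```text
clock: 5.5
ee_pos: [0.4082, 0.3658, 0.1525]
orientation: [[0.15, 0.989, 0.001], [0.989, -0.15, 0.001], [0.001, 0.001, -1.0]]
wrist_force: [1.1, 0.2, -3.7]
gripper_width: 0.0513
grip_force: 42.8
```

>>> {"op": "carry_out", "data": {
  "plan": "0 0 0 0 0;0 0 0 0.4 0;0 0 0 0 0;0 0 0 0 0"
}}

```text
clock: 5.9
ee_pos: [0.4092, 0.3641, 0.1318]
orientation: [[0.15, 0.989, -0.001], [0.989, -0.15, -0.001], [-0.001, -0.0, -1.0]]
wrist_force: [0.2, 0.5, -2.5]
gripper_width: 0.0513
grip_force: 42.9
```

>>> {"op": "carry_out", "data": {
  "plan": "0 0 0 0.2 0;0 0 0 0.16 0;0 0 0 0.08 0;0 0 0 0.02 0;0 0 0 0 0;0.75 0 0 0 0;0.75 0 0 0 0;0.75 0 0 0 0;0.9 0 0 0 0;1 0 0 0 0"
}}

```text
clock: 6.9
ee_pos: [0.4092, 0.3647, 0.1084]
orientation: [[0.15, 0.989, 0.0], [0.989, -0.15, 0.0], [0.0, 0.0, -1.0]]
wrist_force: [-0.9, -0.3, -0.9]
gripper_width: 0.0852
grip_force: 0.0
```

>>> {"op": "carry_out", "data": {
  "plan": "1 0 0 -0.4 0;1 0 0 -0.9 0;1 0 0 -0.9 0;1 0 0 -0.5 0;1 -0.65 0.55 0 0;1 -0.65 0.55 0 0;1 -0.65 0.55 0 0;1 -0.65 0.55 0 0;1 -0.65 0.55 0 0;1 -0.65 0.55 0 0"
}}

```text
clock: 7.9
ee_pos: [0.5437, 0.1456, 0.2435]
orientation: [[0.15, 0.989, 0.0], [0.989, -0.15, 0.0], [0.0, 0.0, -1.0]]
wrist_force: [0.6, 1.1, 0.2]
gripper_width: 0.0856
grip_force: 0.0
```

>>> {"op": "carry_out", "data": {
  "plan": "1 -0.65 0.55 0 0;1 -0.65 0.55 0 0;1 -0.65 0.55 0 0;1 -0.29 0.27 0 0;1 0 0 0 0;1 0 0 0 0;1 0 0 0 0"
}}

```text
clock: 8.6
ee_pos: [0.6204, 0.0233, 0.2432]
orientation: [[0.149, 0.989, -0.001], [0.989, -0.149, 0.0], [0.0, -0.001, -1.0]]
wrist_force: [0.5, -0.3, 0.8]
gripper_width: 0.0853
grip_force: 0.0
```

Run:
```python
from h import *
t=manip.get_image("top");s=manip.sense();print(s["ee_pos"],s["clock"])
d=wrist();start(d)
draw(d,box((.621,.0221),.0255,.033,.126),(0,0,255));draw(d,box((.621,.0221),.0255,.033,.04),(255,0,255))
draw(d,box((.610,-.065),.0115,.02,.04),(255,255,0));draw(d,box((.610,-.065),.0115,.02,.11),(255,255,0));draw(d,[[.61,-.065,.148]],(0,255,255))
draw(d,np.array([case(i*.1,j*.09,.045) for i in(-1,1) for j in(-1,1)]),(0,255,0))
cv2.imwrite("pics/w2.png",d["out"])
```

```text
[0.6205 0.0234 0.2433] 8.65
```

View pics/w2.png

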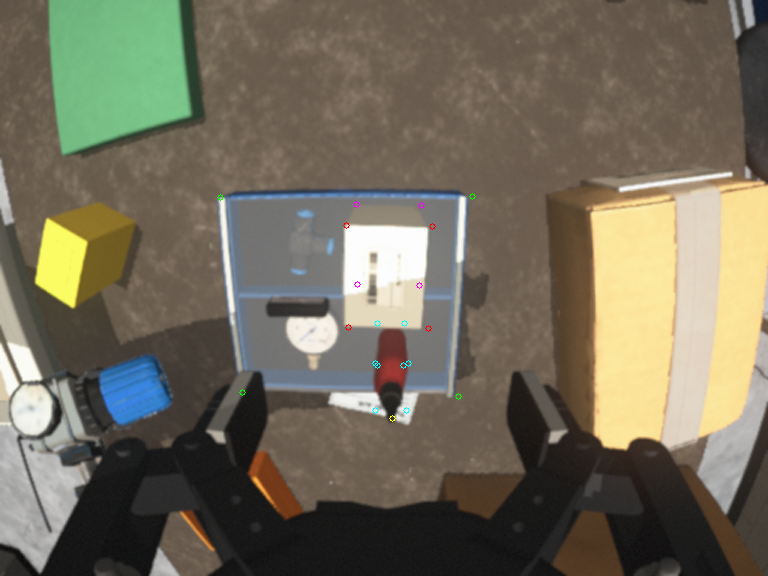

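The wrist view shows the carton top at (345-426, 227-328), about 2 mm to -x of the prediction, with the bottle as predicted. Grasping the carton.

>>> {"op": "carry_out", "data": {
  "plan": "1 0 -0.03 0.6 0;1 0 0 0.9 0;1 0 0 0.9 0;1 0 0 0.6 0;1 0 0 0.24 0;1 0 0 0 0;0 0 0 0 0;0 0 0 0 0;0 0 0 0 0;0 0 0 0 0",
  "newtons": 25
}}

```text
clock: 9.7
ee_pos: [0.621, 0.0224, 0.0834]
orientation: [[0.15, 0.989, 0.003], [0.989, -0.15, 0.0], [0.001, 0.003, -1.0]]
wrist_force: [0.0, 1.1, 7.6]
gripper_width: 0.0499
grip_force: 27.5
```

>>> {"op": "carry_out", "data": {
  "plan": "0 0 0 0 0;0 0 0 0 0;0 0 0 -0.15 0;0 0 0 -0.4 0;0 0 0 -0.5 0;0 0 0 -0.5 0"
}}

```text
clock: 10.3
ee_pos: [0.6194, 0.0222, 0.1599]
orientation: [[0.15, 0.989, -0.0], [0.989, -0.15, -0.0], [-0.0, -0.0, -1.0]]
wrist_force: [-0.6, 0.5, -2.0]
gripper_width: 0.0498
grip_force: 26.5
```

>>> {"op": "carry_out", "data": {
  "plan": "0 0.4 -0.45 0 0;0 0.63 -0.68 0 0;0 0.63 -0.68 0 0;0 0.63 -0.68 0 0;0 0.63 -0.68 0 0;0 0.63 -0.68 0 0;0 0.63 -0.68 0 0;0 0.13 -0.15 0 0;0 0 0 0 0;0 0 0 0.6 0"
}}

```text
clock: 11.3
ee_pos: [0.424, 0.2718, 0.1319]
orientation: [[0.149, 0.989, 0.008], [0.989, -0.149, 0.004], [0.005, 0.007, -1.0]]
wrist_force: [1.1, 0.2, -2.8]
gripper_width: 0.0499
grip_force: 27.0
```

>>> {"op": "carry_out", "data": {
  "plan": "0 0 0 0.6 0;0 0 0 0.3 0;0 0 0 0 0;0 0 0 0 0"
}}

```text
clock: 11.7
ee_pos: [0.4216, 0.2696, 0.0841]
orientation: [[0.151, 0.989, 0.0], [0.989, -0.151, -0.0], [-0.0, 0.0, -1.0]]
wrist_force: [0.3, 0.0, -1.9]
gripper_width: 0.0502
grip_force: 26.9
```

>>> {"op": "carry_out", "data": {
  "plan": "0 0 0 0.12 0;0 0 0 0.07 0;0 0 0 0.03 0;0 0 0 0 0;0.75 0 0 0 0;0.75 0 0 0 0;0.75 0 0 0 0;1 0 0 0 0;1 0 0 0 0;1 0 0 -0.4 0"
}}

```text
clock: 12.7
ee_pos: [0.4192, 0.2695, 0.0912]
orientation: [[0.15, 0.989, -0.004], [0.989, -0.15, -0.002], [-0.003, -0.003, -1.0]]
wrist_force: [0.1, 0.2, -0.2]
gripper_width: 0.0852
grip_force: 0.0
```

>>> {"op": "carry_out", "data": {
  "plan": "1 0 0 -0.8 0;1 0 0 -0.9 0;1 0 0 -0.9 0;1 0 0 -0.5 0;1 -0.65 0.5 0 0;1 -0.65 0.5 0 0;1 -0.65 0.5 0 0;1 -0.65 0.5 0 0;1 -0.65 0.5 0 0;1 -0.65 0.5 0 0"
}}

```text
clock: 13.7
ee_pos: [0.5402, 0.0535, 0.2478]
orientation: [[0.15, 0.989, -0.0], [0.989, -0.15, 0.0], [0.0, -0.0, -1.0]]
wrist_force: [0.3, 0.9, -1.0]
gripper_width: 0.0853
grip_force: 0.0
```

>>> {"op": "carry_out", "data": {
  "plan": "1 -0.65 0.5 0 0;1 -0.65 0.5 0 0;1 -0.65 0.5 0 0;1 -0.2 0.22 0 0;1 0 0 0 0;1 0 0 0 0;1 0 0 0 0"
}}

```text
clock: 14.4
ee_pos: [0.6079, -0.0627, 0.2477]
orientation: [[0.149, 0.989, -0.001], [0.989, -0.149, 0.0], [0.0, -0.001, -1.0]]
wrist_force: [-0.4, -0.2, -0.0]
gripper_width: 0.0857
grip_force: 0.0
```

Run:
```python
from h import *
d=wrist();print(d["s"]["ee_pos"],d["s"]["clock"]);start(d)
draw(d,box((.610,-.064),.0115,.02,.04),(255,255,0));draw(d,box((.610,-.064),.0115,.02,.10),(0,255,0));draw(d,[[.61,-.064,.148]],(0,255,255))
cv2.imwrite("pics/w3.png",d["out"])
```

```text
[ 0.6079 -0.0627  0.2477] 14.4
```

View pics/w3.png

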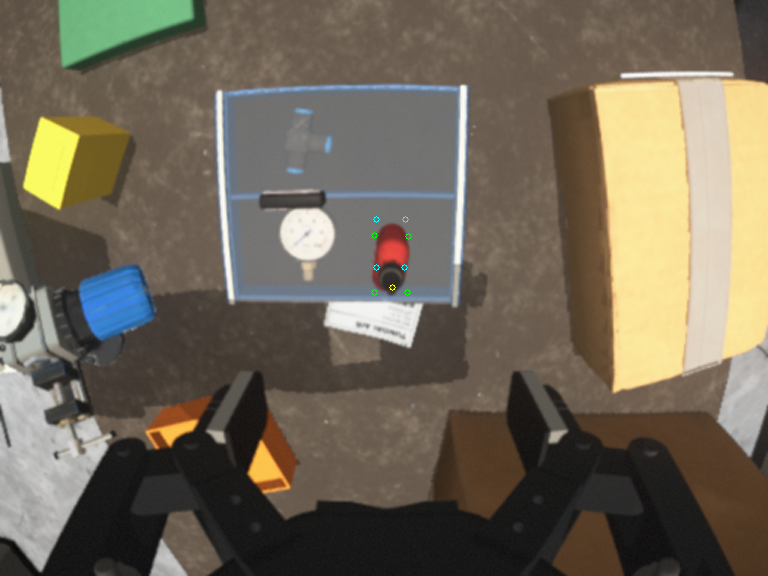

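The cap at (391,280) and the body at (377-408, 225-290) match to 2-3 mm. Grasping the bottle.

>>> {"op": "carry_out", "data": {
  "plan": "1 -0.02 0.04 0.6 0;1 0 0 0.9 0;1 0 0 0.9 0;1 0 0 0.6 0;1 0 0 0.29 0;1 0 0 0 0;0 0 0 0 0;0 0 0 0 0;0 0 0 0 0;0 0 0 0 0",
  "newtons": 20
}}

```text
clock: 15.45
ee_pos: [0.6112, -0.0655, 0.0846]
orientation: [[0.15, 0.989, 0.002], [0.989, -0.15, -0.0], [0.0, 0.002, -1.0]]
wrist_force: [-0.3, -0.5, -0.0]
gripper_width: 0.0282
grip_force: 0.1
```

>>> {"op": "carry_out", "data": {
  "plan": "0 0 0 0 0;0 0 0 0 0;0 0 0 0 0;0 0 0 -0.15 0;0 0 0 -0.4 0;0 0 0 -0.5 0;0 0 0 -0.5 0;0 0 0 0 0"
}}

```text
clock: 16.25
ee_pos: [0.6127, -0.0656, 0.1646]
orientation: [[0.15, 0.989, 0.006], [0.989, -0.15, -0.001], [0.0, 0.006, -1.0]]
wrist_force: [0.4, 0.0, -0.1]
gripper_width: 0.0223
grip_force: 23.5
```

>>> {"op": "carry_out", "data": {
  "plan": "0 0.4 -0.4 0 0;0 0.65 -0.66 0 0;0 0.65 -0.66 0 0;0 0.65 -0.66 0 0;0 0.65 -0.66 0 0;0 0.65 -0.66 0 0;0 0.6 -0.62 0 0;0 0.23 -0.22 0 0;0 0 0 0.3 0;0 0 0 0.6 0"
}}

```text
clock: 17.25
ee_pos: [0.4205, 0.1914, 0.1166]
orientation: [[0.148, 0.989, 0.004], [0.989, -0.148, 0.002], [0.002, 0.004, -1.0]]
wrist_force: [-1.0, -0.6, -0.1]
gripper_width: 0.0222
grip_force: 23.5
```

>>> {"op": "carry_out", "data": {
  "plan": "0 0 0 0.5 0;0 0 0 0.2 0;0 0 0 0 0;0 0 0 0 0"
}}

```text
clock: 17.65
ee_pos: [0.4199, 0.1902, 0.0811]
orientation: [[0.15, 0.989, 0.0], [0.989, -0.15, 0.0], [0.0, 0.0, -1.0]]
wrist_force: [-0.5, -0.3, 0.6]
gripper_width: 0.022
grip_force: 23.5
```

>>> {"op": "carry_out", "data": {
  "plan": "0 0 0 0.08 0;0 0 0 0.04 0;0 0 0 0.02 0;0 0 0 0 0;0 0 0 0 0"
}}

```text
clock: 18.15
ee_pos: [0.42, 0.1902, 0.0744]
orientation: [[0.15, 0.989, 0.001], [0.989, -0.15, 0.0], [0.0, 0.001, -1.0]]
wrist_force: [-1.0, -2.0, 6.2]
gripper_width: 0.022
grip_force: 24.2
```

>>> {"op": "carry_out", "data": {
  "plan": "0 0 0 -0.02 0;0.5 0 0 0 0;0.5 0 0 0 0;0.7 0 0 0 0;1 0 0 0 0;1 0 0 0 0;1 0 0 -0.6 0;1 0 0 -0.9 0;1 0 0 -0.9 0;1 0 0 -0.6 0"
}}

```text
clock: 19.15
ee_pos: [0.4203, 0.1904, 0.2277]
orientation: [[0.15, 0.989, 0.003], [0.989, -0.15, 0.001], [0.001, 0.002, -1.0]]
wrist_force: [0.5, 0.0, -0.6]
gripper_width: 0.0857
grip_force: 0.0
```

Run:
```python
from h import *
d=manip.get_image("top");print(manip.sense()["ee_pos"])
cv2.imwrite("pics/t2.png",cv2.resize(d["color"][100:290,60:330,::-1],None,fx=2.8,fy=2.8,interpolation=cv2.INTER_CUBIC))
```

```text
[0.4224 0.1913 0.2314]
```

View pics/t2.png

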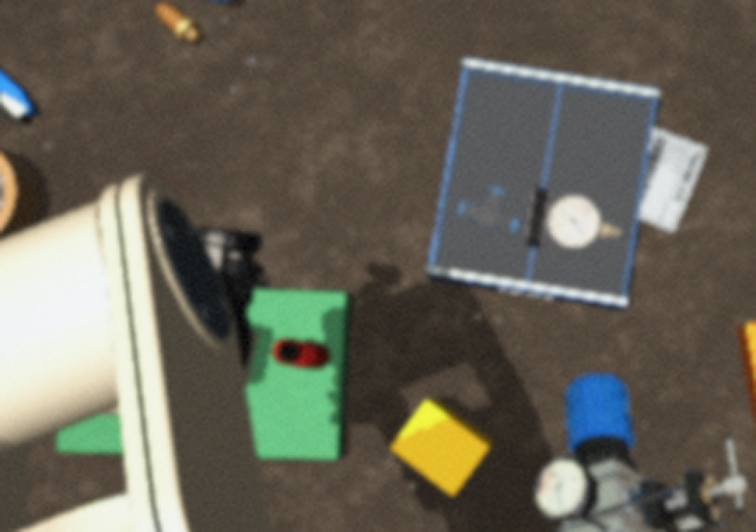

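The top view shows the bottle standing on the board (295,353) and the lid clear. With the fingers closed, I'll go behind the lid grip on its -y side.

>>> {"op": "carry_out", "data": {
  "plan": "0 -0.41 0.2 0 0;0 -0.7 0.45 0 0;0 -0.7 0.45 0 0;0 -0.7 0.5 0 0;0 -0.7 0.5 0 0;0 -0.7 0.5 0 0;0 -0.6 0.4 0 0;0 0 0 0.8 0;0 0 0 0.9 0;0 0 0 0.9 0"
}}

```text
clock: 20.2
ee_pos: [0.5344, -0.0559, 0.0935]
orientation: [[0.151, 0.989, 0.001], [0.989, -0.151, -0.0], [0.0, 0.001, -1.0]]
wrist_force: [0.4, 1.2, -0.8]
gripper_width: 0.0004
grip_force: 0.0
```

>>> {"op": "carry_out", "data": {
  "plan": "0 0 0 0.6 0;0 0 0 0.2 0;0 0 0 0 0;0 0 0 0 0"
}}

```text
clock: 20.6
ee_pos: [0.5351, -0.0554, 0.0558]
orientation: [[0.15, 0.989, 0.002], [0.989, -0.15, -0.0], [0.0, 0.002, -1.0]]
wrist_force: [0.6, 0.1, 0.8]
gripper_width: -0.0001
grip_force: 0.0
```

>>> {"op": "carry_out", "data": {
  "plan": "0 0 0 0.15 0;0 0.1 0 0 0;0 0.3 0 0 0;0 0.4 0 0 0;0 0.5 0 0 0;0 0.5 0 0 0;0 0.5 0 0 0;0 0.5 0 0 0;0 0.4 0 0 0;0 0.3 0 0 0"
}}

```text
clock: 21.6
ee_pos: [0.561, 0.1198, 0.048]
orientation: [[0.148, 0.989, 0.002], [0.989, -0.148, 0.0], [0.0, 0.002, -1.0]]
wrist_force: [0.2, -2.9, 1.3]
gripper_width: 0.0002
grip_force: 1.2
```

>>> {"op": "carry_out", "data": {
  "plan": "0 0.15 0 0 0;0 0.05 0 0 0;0 0 0 0 0;0 0 0 0 0"
}}

```text
clock: 22.0
ee_pos: [0.5615, 0.1272, 0.0472]
orientation: [[0.15, 0.989, -0.001], [0.989, -0.15, -0.0], [-0.0, -0.001, -1.0]]
wrist_force: [-0.2, 0.3, -0.2]
gripper_width: -0.0001
grip_force: 0.0
```

>>> {"op": "carry_out", "data": {
  "plan": "0 -0.1 0 0 0;1 0 0 -0.7 0;1 0 0 -0.9 0;1 -0.43 0.04 0 0;1 -0.6 0.03 0 0;1 -0.6 0.03 0 0;1 -0.6 0.03 0 0;1 -0.6 0.03 0 0;1 -0.6 0.03 0 0;1 0 0 0 0"
}}

```text
clock: 23.0
ee_pos: [0.544, -0.0518, 0.1273]
orientation: [[0.154, 0.988, -0.0], [0.988, -0.154, -0.0], [-0.001, -0.0, -1.0]]
wrist_force: [0.1, 0.4, -0.2]
gripper_width: 0.0857
grip_force: 0.0
```

>>> {"op": "carry_out", "data": {
  "plan": "1 0 0 0 0;1 0 0 0 0;1 0 0 0 0"
}}

```text
clock: 23.3
ee_pos: [0.5448, -0.0476, 0.1273]
orientation: [[0.149, 0.989, -0.0], [0.989, -0.149, 0.0], [0.0, -0.0, -1.0]]
wrist_force: [0.1, 0.8, -0.9]
gripper_width: 0.0851
grip_force: 0.0
```

Run:
```python
from h import *
d=wrist();print(d["s"]["ee_pos"],d["s"]["clock"]);start(d)
p=np.array([.5449,-.0485,.024]);u=wproj(d,p)[0];print(u)
h=cv2.cvtColor(d["color"],cv2.COLOR_RGB2HSV);m=cv2.inRange(h,(0,0,120),(40,90,255))
k=np.zeros_like(m);x,y=u.astype(int);k[max(0,y-50):y+50,x-50:x+50]=m[max(0,y-50):y+50,x-50:x+50]
c=max(cv2.findContours(k,cv2.RETR_EXTERNAL,cv2.CHAIN_APPROX_NONE)[0],key=cv2.contourArea)
w=wray(d,c[:,0].astype(float),.024);print(cv2.minEnclosingCircle(w[:,:2].astype(np.float32)),w.mean(0))
draw(d,[p],(0,0,255))
draw(d,np.array([case(i*.1,j*.09,.045) for i in(-1,1) for j in(-1,1)]),(0,255,0))
cv2.imwrite("pics/w4.png",d["out"])
```

```text
[ 0.5448 -0.0476  0.1273] 23.3
[258.5002 190.0938]
((0.5399183034896851, -0.05556811764836311), 0.032275594770908356) [ 0.5401 -0.0537  0.024 ]
```

View pics/w4.png

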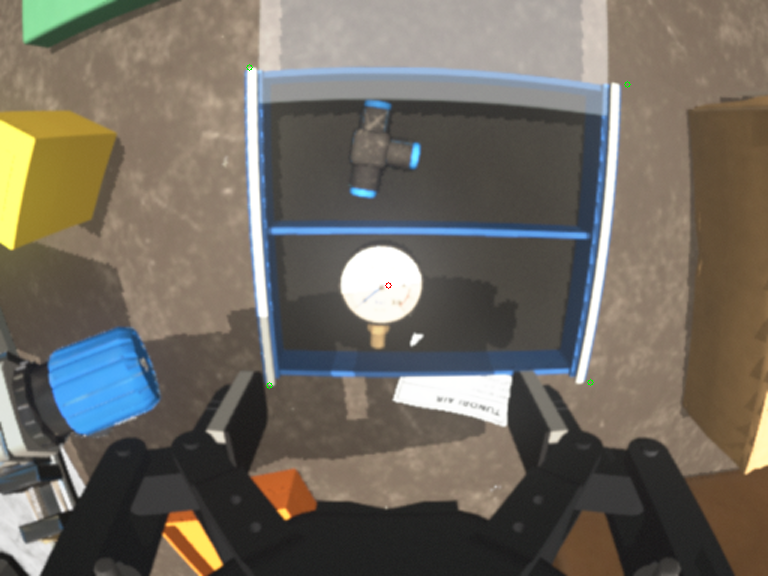

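The lid is open and the gauge dial at (381,284) is about 3 mm to -x of where I had it. The tee is untouched at (378,150). Grasping the gauge.

>>> {"op": "carry_out", "data": {
  "plan": "1 0 -0.05 0.6 0;1 0 0 0.8 0;1 0 0 0.6 0;1 0 0 0.3 0;1 0 0 0.08 0;1 0 0 0 0;0 0 0 0 0;0 0 0 0 0;0 0 0 0 0;0 0 0 0 0",
  "newtons": 25
}}

```text
clock: 24.35
ee_pos: [0.5432, -0.0481, 0.0098]
orientation: [[0.15, 0.989, 0.002], [0.989, -0.15, -0.0], [0.0, 0.002, -1.0]]
wrist_force: [-2.2, 1.4, 8.0]
gripper_width: 0.0478
grip_force: 24.4
```

>>> {"op": "carry_out", "data": {
  "plan": "0 0 0 0 0;0 0 0 0 0"
}}

```text
clock: 24.55
ee_pos: [0.5432, -0.0481, 0.0099]
orientation: [[0.15, 0.989, 0.002], [0.989, -0.15, -0.0], [0.0, 0.002, -1.0]]
wrist_force: [-0.5, 0.3, 8.8]
gripper_width: 0.0475
grip_force: 24.4
```

>>> {"op": "carry_out", "data": {
  "plan": "0 0 0 -0.3 0;0 0 0 -0.8 0;0 0 0 -0.9 0;0 0 0 -0.7 0;0 -0.45 -0.24 0 0;0 -0.8 -0.41 0 0;0 -0.8 -0.41 0 0;0 -0.8 -0.41 0 0;0 -0.8 -0.41 0 0;0 -0.8 -0.4 0 0"
}}

```text
clock: 25.55
ee_pos: [0.3952, -0.2521, 0.1446]
orientation: [[0.15, 0.989, 0.001], [0.989, -0.15, -0.001], [-0.001, 0.001, -1.0]]
wrist_force: [1.2, -0.7, -1.0]
gripper_width: 0.0478
grip_force: 26.4
```

>>> {"op": "carry_out", "data": {
  "plan": "0 0 0 0 0;0 0 0 0.6 0;0 0 0 0.8 0;0 0 0 0.5 0;0 0 0 0 0;0 0 0 0 0"
}}

```text
clock: 26.15
ee_pos: [0.3967, -0.2507, 0.049]
orientation: [[0.149, 0.989, -0.0], [0.989, -0.149, 0.0], [0.0, -0.0, -1.0]]
wrist_force: [-0.1, -1.2, -0.4]
gripper_width: 0.0478
grip_force: 26.5
```

>>> {"op": "carry_out", "data": {
  "plan": "0 0 0 0.15 0;0 0 0 0.08 0;0 0 0 0.03 0;0 0 0 0 0;0.74 0 0 0 0;0.74 0 0 0 0;0.74 0 0 0 0;0.74 0 0 -0.4 0;0.74 0 0 -0.8 0;0.74 0 0 -0.9 0"
}}

```text
clock: 27.15
ee_pos: [0.3953, -0.2503, 0.1405]
orientation: [[0.15, 0.989, -0.003], [0.989, -0.15, 0.002], [0.001, -0.003, -1.0]]
wrist_force: [0.5, -1.0, -0.1]
gripper_width: 0.0633
grip_force: 0.0
```

>>> {"op": "carry_out", "data": {
  "plan": "0.74 0 0 0 0;0.74 0 0 0 0;0.74 0 0 0 0"
}}

```text
clock: 27.45
ee_pos: [0.3956, -0.2504, 0.1395]
orientation: [[0.15, 0.989, -0.001], [0.989, -0.15, 0.001], [0.001, -0.001, -1.0]]
wrist_force: [0.8, -0.3, 0.1]
gripper_width: 0.0633
grip_force: 0.0
```

Run:
```python
from h import *
d=wrist();print(d["s"]["ee_pos"],d["s"]["clock"]);start(d)
cv2.imwrite("pics/w5.png",d["out"][50:450,:])
```

```text
[ 0.3956 -0.2504  0.1395] 27.45
```

View pics/w5.png

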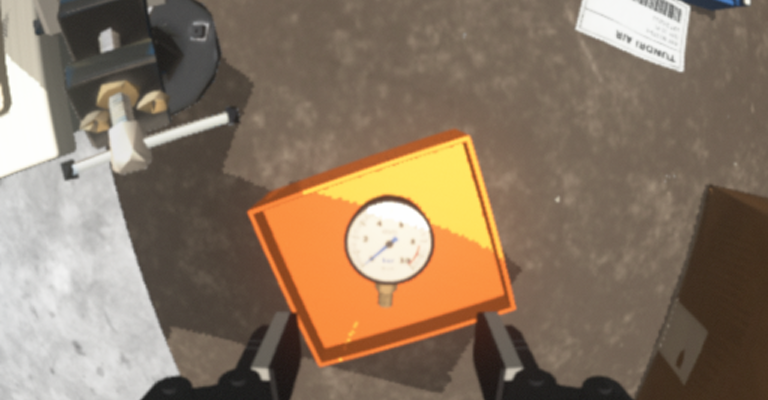

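The gauge lies flat, centred in the tray, with the dial at (389,240). Next I'll go to the +y side of the grip to shut the lid.

>>> {"op": "carry_out", "data": {
  "plan": "0 0 0 -0.9 0;0 0.41 0.11 0 0;0 0.87 0.21 0 0;0 0.87 0.21 0 0;0 0.87 0.21 0 0;0 0.87 0.21 0 0;0 0.87 0.21 0 0;0 0.87 0.21 0 0;0 0.87 0.21 0 0;0 0.87 0.21 0 0"
}}

```text
clock: 28.5
ee_pos: [0.5395, 0.1019, 0.1835]
orientation: [[0.149, 0.989, -0.003], [0.989, -0.149, -0.001], [-0.001, -0.003, -1.0]]
wrist_force: [0.6, -0.4, 0.6]
gripper_width: 0.0003
grip_force: 0.0
```

>>> {"op": "carry_out", "data": {
  "plan": "0 0.87 0.21 0 0;0 0.87 0.23 0 0;0 0 0 0 0;0 0 0 0.8 0;0 0 0 0.9 0;0 0 0 0.7 0;0 0 0 0 0;0 0 0 0 0"
}}

```text
clock: 29.3
ee_pos: [0.5739, 0.1821, 0.0643]
orientation: [[0.15, 0.989, -0.003], [0.989, -0.15, -0.001], [-0.001, -0.003, -1.0]]
wrist_force: [0.1, -0.1, 0.1]
gripper_width: 0.0
grip_force: 0.0
```

>>> {"op": "carry_out", "data": {
  "plan": "0 0 0 0.2 0;0 -0.1 0 0.12 0;0 -0.3 0 0 0;0 -0.5 0 0 0;0 -0.5 0 0 0;0 -0.5 0 0 0;0 -0.5 0 0 0;0 -0.5 0 0 0;0 -0.4 0 0 0;0 -0.15 0 0 0"
}}

```text
clock: 30.3
ee_pos: [0.5482, 0.0101, 0.05]
orientation: [[0.152, 0.988, 0.0], [0.988, -0.152, 0.0], [0.0, 0.0, -1.0]]
wrist_force: [-1.5, 2.4, 0.3]
gripper_width: -0.0004
grip_force: 0.9
```

>>> {"op": "carry_out", "data": {
  "plan": "0 -0.05 0 0 0;0 -0.05 0 0 0;0 -0.03 0 0 0;0 0 0 0 0;0 0 0 0 0"
}}

```text
clock: 30.8
ee_pos: [0.5481, 0.0061, 0.0493]
orientation: [[0.149, 0.989, 0.0], [0.989, -0.149, -0.0], [-0.0, 0.0, -1.0]]
wrist_force: [-0.3, 0.7, 0.0]
gripper_width: -0.0003
grip_force: 0.0
```

>>> {"op": "carry_out", "data": {
  "plan": "0 -0.05 0 0 0;0 -0.05 0 0 0;0 0 0 0 0"
}}

```text
clock: 31.1
ee_pos: [0.5476, 0.0026, 0.0493]
orientation: [[0.151, 0.989, 0.001], [0.989, -0.151, 0.002], [0.003, 0.0, -1.0]]
wrist_force: [2.0, 14.0, -0.5]
gripper_width: 0.0
grip_force: 6.7
```

>>> {"op": "carry_out", "data": {
  "plan": "0 -0.03 0 0 0;0 0 0 0 0"
}}

```text
clock: 31.3
ee_pos: [0.5476, 0.0024, 0.0493]
orientation: [[0.151, 0.988, 0.001], [0.988, -0.151, 0.004], [0.004, 0.001, -1.0]]
wrist_force: [2.3, 21.9, -1.6]
gripper_width: 0.0
grip_force: 10.9
```

The hard stop came at 14-22 N, so the lid is shut. Backing off and going to the bottle.

>>> {"op": "carry_out", "data": {
  "plan": "0 0.4 0 0 0;0 0 0 -0.8 0;0 0 0 -0.9 0;1 0 0 -0.9 0;1 0 0 -0.9 0;1 0.43 -0.43 0 0;1 0.65 -0.65 0 0;1 0.65 -0.67 0 0;1 0.65 -0.67 0 0;1 0.65 -0.67 0 0"
}}

```text
clock: 32.3
ee_pos: [0.4187, 0.193, 0.2244]
orientation: [[0.15, 0.989, 0.0], [0.989, -0.15, -0.0], [0.0, 0.0, -1.0]]
wrist_force: [1.1, 0.8, -0.0]
gripper_width: 0.0855
grip_force: 0.0
```

>>> {"op": "carry_out", "data": {
  "plan": "1 0 0 0 0;1 0 0 0 0;1 0 0 0 0;1 0 0 0 0"
}}

```text
clock: 32.7
ee_pos: [0.4207, 0.1912, 0.2243]
orientation: [[0.151, 0.988, 0.0], [0.988, -0.151, -0.0], [-0.0, 0.0, -1.0]]
wrist_force: [0.4, -0.6, 0.1]
gripper_width: 0.0853
grip_force: 0.0
```

>>> {"op": "carry_out", "data": {
  "plan": "1 -0.02 -0.01 0.6 0;1 0 0 0.9 0;1 0 0 0.8 0;1 0 0 0.5 0;1 0 0 0.18 0;1 0 0 0 0;0 0 0 0 0;0 0 0 0 0;0 0 0 0 0;0 0 0 0 0",
  "newtons": 20
}}

```text
clock: 33.7
ee_pos: [0.4198, 0.1914, 0.0762]
orientation: [[0.15, 0.989, 0.002], [0.989, -0.15, 0.001], [0.001, 0.002, -1.0]]
wrist_force: [-0.7, 0.1, 0.2]
gripper_width: 0.0284
grip_force: 0.0
```

>>> {"op": "carry_out", "data": {
  "plan": "0 0 0 0 0;0 0 0 0 0;0 0 0 0 0;0 0 0 -0.2 0;0 0 0 -0.5 0;0 0 0 -0.6 0;0 0 0 -0.5 0;0 0 0 0 0;0 0 0 0 0"
}}

```text
clock: 34.6
ee_pos: [0.4194, 0.1913, 0.166]
orientation: [[0.15, 0.989, 0.002], [0.989, -0.15, 0.001], [0.001, 0.001, -1.0]]
wrist_force: [-0.5, -0.6, -0.5]
gripper_width: 0.0221
grip_force: 22.0
```

>>> {"op": "carry_out", "data": {
  "plan": "0 -0.4 0.4 0 0;0 -0.65 0.66 0 0;0 -0.65 0.66 0 0;0 -0.65 0.66 0 0;0 -0.65 0.66 0 0;0 -0.65 0.66 0 0;0 -0.6 0.62 0 0;0 -0.24 0.24 0 0;0 0 0 0.2 0;0 0 0 0.5 0"
}}

```text
clock: 35.6
ee_pos: [0.6112, -0.0647, 0.1302]
orientation: [[0.151, 0.989, 0.001], [0.989, -0.151, 0.0], [0.0, 0.001, -1.0]]
wrist_force: [-0.6, 0.7, -0.5]
gripper_width: 0.0224
grip_force: 22.0
```

>>> {"op": "carry_out", "data": {
  "plan": "0 0 0 0.5 0;0 0 0 0.2 0;0 0 0 0 0;0 0 0 0 0;0 0 0 0 0"
}}

```text
clock: 36.1
ee_pos: [0.6118, -0.0646, 0.0965]
orientation: [[0.149, 0.989, 0.002], [0.989, -0.149, -0.0], [0.0, 0.002, -1.0]]
wrist_force: [0.1, -0.5, 0.2]
gripper_width: 0.0216
grip_force: 22.0
```

Lower about 10 mm and look for contact.

>>> {"op": "carry_out", "data": {
  "plan": "0 0 0 0.12 0;0 0 0 0.06 0;0 0 0 0.03 0;0 0 0 0 0;0 0 0 0 0"
}}

```text
clock: 36.6
ee_pos: [0.6115, -0.065, 0.0861]
orientation: [[0.15, 0.989, 0.001], [0.989, -0.15, -0.0], [0.0, 0.001, -1.0]]
wrist_force: [-1.5, 1.7, 9.3]
gripper_width: 0.0217
grip_force: 23.0
```

>>> {"op": "carry_out", "data": {
  "plan": "0 0 0 -0.03 0;0.5 0 0 0 0;0.5 0 0 0 0;0.7 0 0 0 0;1 0 0 0 0;1 0 0 0 0;1 0 0 -0.5 0;1 0 0 -0.9 0;1 0 0 -0.9 0;1 0 0 -0.8 0"
}}

```text
clock: 37.6
ee_pos: [0.6111, -0.0649, 0.2434]
orientation: [[0.15, 0.989, 0.001], [0.989, -0.15, -0.0], [0.0, 0.001, -1.0]]
wrist_force: [0.8, -0.1, 0.4]
gripper_width: 0.0853
grip_force: 0.0
```

>>> {"op": "carry_out", "data": {
  "plan": "1 0.35 -0.26 0 0;1 0.65 -0.5 0 0;1 0.65 -0.5 0 0;1 0.65 -0.5 0 0;1 0.65 -0.5 0 0;1 0.65 -0.5 0 0;1 0.65 -0.5 0 0;1 0.65 -0.5 0 0;1 0.65 -0.5 0 0;1 0.5 -0.5 0 0"
}}

```text
clock: 38.6
ee_pos: [0.4196, 0.2715, 0.2409]
orientation: [[0.149, 0.989, -0.0], [0.989, -0.149, 0.0], [0.0, -0.0, -1.0]]
wrist_force: [0.2, 0.6, -0.3]
gripper_width: 0.0854
grip_force: 0.0
```

>>> {"op": "carry_out", "data": {
  "plan": "1 0 0 0 0;1 0 0 0 0;1 0 0 0 0;1 0 0 0 0"
}}

```text
clock: 39.0
ee_pos: [0.4215, 0.269, 0.2412]
orientation: [[0.151, 0.989, -0.0], [0.989, -0.151, -0.0], [-0.0, -0.0, -1.0]]
wrist_force: [0.5, -0.5, 0.4]
gripper_width: 0.0855
grip_force: 0.0
```

Run:
```python
from h import *
d=manip.get_image("top");w=manip.get_image("scene");print(manip.sense()["ee_pos"])
a=cv2.resize(d["color"][100:220,200:320,::-1],(480,480),interpolation=cv2.INTER_CUBIC)
b=cv2.resize(w["color"][170:250,210:290+50,::-1],(320,197),interpolation=cv2.INTER_CUBIC)
o=np.zeros((480,800,3),np.uint8);o[:,:480]=a;o[:197,480:]=b;cv2.imwrite("pics/t3.png",o)
```

```text
[0.4216 0.2691 0.2412]
```

View pics/t3.png

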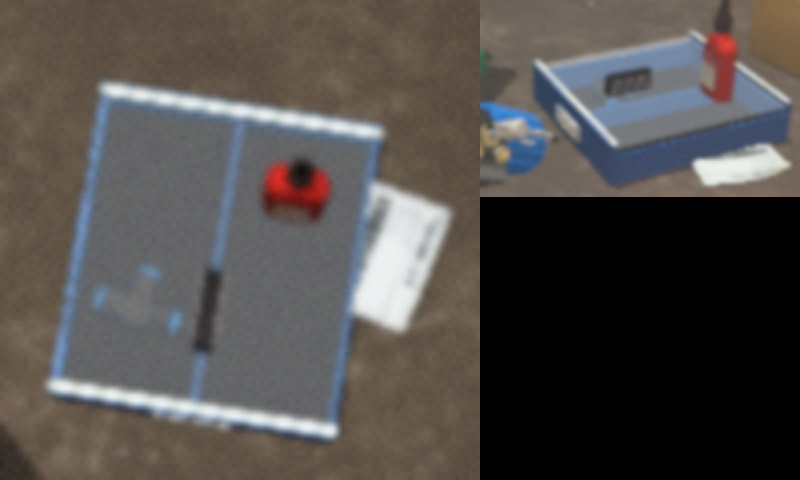

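The bottle stands within about 2 mm of its original spot, the lid is shut with the grip over the divider, and the tee is in place. Now the carton.

>>> {"op": "carry_out", "data": {
  "plan": "1 0 0 0.6 0;1 0 0 0.9 0;1 0 0 0.9 0;1 0 0 0.7 0;1 0 0 0.25 0;1 0 0 0 0;0 0 0 0 0;0 0 0 0 0;0 0 0 0 0;0 0 0 0 0",
  "newtons": 25
}}

```text
clock: 40.1
ee_pos: [0.4222, 0.2705, 0.0756]
orientation: [[0.15, 0.989, 0.003], [0.989, -0.15, 0.002], [0.002, 0.003, -1.0]]
wrist_force: [-0.5, -0.9, 7.4]
gripper_width: 0.0499
grip_force: 26.9
```

>>> {"op": "carry_out", "data": {
  "plan": "0 0 0 0 0;0 0 0 0 0;0 0 0 -0.2 0;0 0 0 -0.5 0;0 0 0 -0.6 0;0 0 0 -0.5 0;0 0 0 0 0;0 0 0 0 0"
}}

```text
clock: 40.9
ee_pos: [0.4211, 0.2699, 0.1646]
orientation: [[0.15, 0.989, 0.001], [0.989, -0.15, 0.001], [0.001, 0.001, -1.0]]
wrist_force: [-0.2, -0.7, -2.5]
gripper_width: 0.0497
grip_force: 27.0
```

>>> {"op": "carry_out", "data": {
  "plan": "0 -0.4 0.45 0 0;0 -0.63 0.68 0 0;0 -0.63 0.68 0 0;0 -0.63 0.68 0 0;0 -0.63 0.68 0 0;0 -0.63 0.68 0 0;0 -0.6 0.65 0 0;0 -0.14 0.18 0 0;0 0 0 0 0;0 0 0 0.4 0"
}}

```text
clock: 41.9
ee_pos: [0.6207, 0.0233, 0.1447]
orientation: [[0.15, 0.989, 0.002], [0.989, -0.15, 0.0], [0.001, 0.002, -1.0]]
wrist_force: [-0.5, 0.8, -2.3]
gripper_width: 0.05
grip_force: 27.4
```

>>> {"op": "carry_out", "data": {
  "plan": "0 0 0 0.5 0;0 0 0 0.35 0;0 0 0 0.1 0;0 0 0 0 0;0 0 0 0 0"
}}

```text
clock: 42.4
ee_pos: [0.6203, 0.0234, 0.0969]
orientation: [[0.149, 0.989, 0.0], [0.989, -0.149, 0.0], [0.0, 0.0, -1.0]]
wrist_force: [-0.8, 0.1, -0.7]
gripper_width: 0.0497
grip_force: 27.2
```

>>> {"op": "carry_out", "data": {
  "plan": "0 0 0 0.12 0;0 0 0 0.08 0;0 0 0 0.03 0;0 0 0 0 0;0 0 0 0 0"
}}

```text
clock: 42.9
ee_pos: [0.6204, 0.0227, 0.0856]
orientation: [[0.15, 0.989, 0.0], [0.989, -0.15, 0.0], [0.0, 0.0, -1.0]]
wrist_force: [-3.8, -0.0, 6.2]
gripper_width: 0.0497
grip_force: 28.0
```

>>> {"op": "carry_out", "data": {
  "plan": "0 0 0 -0.02 0;0.75 0 0 0 0;0.75 0 0 0 0;0.75 0 0 0 0;1 0 0 0 0;1 0 0 -0.5 0;1 0 0 -0.9 0;1 0 0 -0.9 0;1 0 0 -0.9 0;1 0 0 -0.1 0"
}}

```text
clock: 43.9
ee_pos: [0.6237, 0.0227, 0.2575]
orientation: [[0.15, 0.989, 0.011], [0.989, -0.15, 0.0], [0.002, 0.011, -1.0]]
wrist_force: [0.1, -0.5, 0.3]
gripper_width: 0.085
grip_force: 0.0
```

>>> {"op": "carry_out", "data": {
  "plan": "1 0.35 -0.28 0 0;1 0.65 -0.55 0 0;1 0.65 -0.55 0 0;1 0.65 -0.55 0 0;1 0.65 -0.55 0 0;1 0.65 -0.55 0 0;1 0.65 -0.55 0 0;1 0.65 -0.55 0 0;1 0.65 -0.55 0 0;1 0.58 -0.52 0 0"
}}

```text
clock: 44.9
ee_pos: [0.4078, 0.3661, 0.2504]
orientation: [[0.149, 0.989, -0.0], [0.989, -0.149, -0.0], [-0.0, -0.0, -1.0]]
wrist_force: [0.8, 0.1, 0.3]
gripper_width: 0.0849
grip_force: 0.0
```

>>> {"op": "carry_out", "data": {
  "plan": "1 0 0 0 0;1 0 0 0 0;1 0 0 0 0;1 0 0 0 0"
}}

```text
clock: 45.3
ee_pos: [0.4097, 0.3637, 0.2506]
orientation: [[0.151, 0.988, -0.0], [0.988, -0.151, -0.0], [-0.0, -0.0, -1.0]]
wrist_force: [0.0, -0.6, -0.7]
gripper_width: 0.0852
grip_force: 0.0
```

>>> {"op": "carry_out", "data": {
  "plan": "1 0.02 -0.01 0.5 0;1 0 0 0.8 0;1 0 0 0.8 0;1 0 0 0.5 0;1 0 0 0.22 0;1 0 0 0 0;0 0 0 0 0;0 0 0 0 0;0 0 0 0 0;0 0 0 0 0",
  "newtons": 40
}}

```text
clock: 46.3
ee_pos: [0.4096, 0.3665, 0.1115]
orientation: [[0.15, 0.989, 0.002], [0.989, -0.15, 0.002], [0.002, 0.002, -1.0]]
wrist_force: [-1.3, -0.3, 5.9]
gripper_width: 0.0515
grip_force: 40.9
```

>>> {"op": "carry_out", "data": {
  "plan": "0 0 0 0 0;0 0 0 0 0;0 0 0 -0.2 0;0 0 0 -0.4 0;0 0 0 -0.3 0;0 0 0 0 0;0 0 0 0 0"
}}

```text
clock: 47.0
ee_pos: [0.4088, 0.3657, 0.1551]
orientation: [[0.15, 0.989, 0.001], [0.989, -0.15, 0.0], [0.0, 0.0, -1.0]]
wrist_force: [-0.3, 0.6, -2.7]
gripper_width: 0.0513
grip_force: 42.6
```

>>> {"op": "carry_out", "data": {
  "plan": "0 -0.32 0.3 0 0;0 -0.6 0.56 0 0;0 -0.6 0.56 0 0;0 -0.6 0.56 0 0;0 -0.6 0.56 0 0;0 -0.6 0.56 0 0;0 -0.6 0.53 0 0;0 0 0 0 0;0 0 0 0.4 0;0 0 0 0.5 0"
}}

```text
clock: 48.0
ee_pos: [0.5591, 0.1447, 0.1094]
orientation: [[0.151, 0.989, 0.001], [0.989, -0.151, 0.0], [0.001, 0.001, -1.0]]
wrist_force: [0.3, 0.3, -2.3]
gripper_width: 0.0507
grip_force: 43.1
```

>>> {"op": "carry_out", "data": {
  "plan": "0 0 0 0.3 0;0 0 0 0.1 0;0 0 0 0 0;0 0 0 0 0;0 0 0 0 0"
}}

```text
clock: 48.5
ee_pos: [0.5596, 0.1451, 0.0908]
orientation: [[0.15, 0.989, 0.002], [0.989, -0.15, 0.0], [0.001, 0.002, -1.0]]
wrist_force: [0.8, -0.4, -2.1]
gripper_width: 0.0508
grip_force: 43.0
```

>>> {"op": "carry_out", "data": {
  "plan": "0 0 0 0.12 0;0 0 0 0.07 0;0 0 0 0.03 0;0 0 0 0 0;0 0 0 0 0"
}}

```text
clock: 49.0
ee_pos: [0.559, 0.145, 0.0813]
orientation: [[0.15, 0.989, 0.0], [0.989, -0.15, 0.0], [0.001, 0.0, -1.0]]
wrist_force: [-8.1, -0.8, 23.0]
gripper_width: 0.0512
grip_force: 45.4
```

>>> {"op": "carry_out", "data": {
  "plan": "0 0 0 -0.04 0;0.75 0 0 0 0;0.75 0 0 0 0;0.75 0 0 0 0;1 0 0 0 0;1 0 0 0 0;1 0 0 -0.5 0;1 0 0 -0.9 0;1 0 0 -0.9 0;1 0 0 -0.9 0"
}}

```text
clock: 50.0
ee_pos: [0.5586, 0.1447, 0.2423]
orientation: [[0.15, 0.989, -0.001], [0.989, -0.15, -0.0], [-0.0, -0.001, -1.0]]
wrist_force: [0.8, 0.1, -0.4]
gripper_width: 0.0855
grip_force: 0.0
```

>>> {"op": "carry_out", "data": {
  "plan": "1 0.6 -0.4 0 0;1 0.6 -0.4 0 0;1 0.6 -0.4 0 0;1 0.6 -0.4 0 0;1 0.6 -0.4 0 0;1 0.6 -0.4 0 0;1 0 0 0 0;1 0 0 0 0;1 0 0 0 0;1 0 0 0 0"
}}

```text
clock: 51.0
ee_pos: [0.4677, 0.3397, 0.2408]
orientation: [[0.151, 0.989, -0.0], [0.989, -0.151, -0.0], [-0.0, -0.0, -1.0]]
wrist_force: [0.1, -0.4, -0.7]
gripper_width: 0.0852
grip_force: 0.0
```

Run:
```python
from h import *
d=manip.get_image("top");w=manip.get_image("scene");s=manip.sense();print(s["ee_pos"],s["clock"])
a=d["color"][110:220,160:320,::-1]; b=cv2.imread("pics/top0.png")[110:220,160:320]
r=lambda i,sz:cv2.resize(i,sz,interpolation=cv2.INTER_CUBIC)
o=np.zeros((575,800,3),np.uint8);o[:275,:400]=r(b,(400,275));o[:275,400:]=r(a,(400,275));o[275:,:400]=r(w["color"][140:365,220:520,::-1],(400,300));o[275:550,400:]=r(d["color"][190:300,310:470,::-1],(400,275))
cv2.imwrite("pics/f.png",o)
```

```text
[0.4677 0.3398 0.2408] 51.1
```

View pics/f.png

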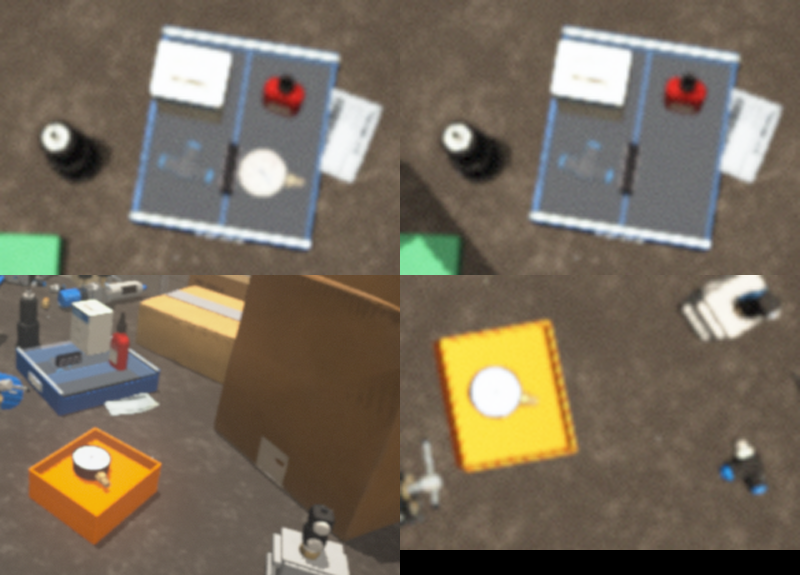

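The before and after views match within a pixel or two: switch, carton and bottle are upright in place, the lid is shut, and the gauge is flat in the tray. Handing in.

```bash
python3 -c "
from bench import manip
print(manip.close_job())"
```

```text
the job is handed in; nothing more can be done
None
```

I handed the job in at about 51 s: by the last camera views the gauge lies flat in the tray, the lid is shut, the tee is untouched, and the carton, bottle and switch stand upright within a few mm of their start positions (no verdict was returned).

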